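# Open the detergent tank's press-and-twist safety cap

## Task

Open the orange dosing tank for refilling: press its sprung safety cap down until you feel the firm stop, turn it anticlockwise while it is held down until it is free, and lift it off. Then stand the cap upright in the metal tray, without dropping it, and let go. Do not force the cap or ram it (stay below 30 N), leave the blue tank's cap locked and do not disturb the other things.

Things in the scene. Friction and masses are not known exactly. Their poses are not given: they have to be found in the camera images.
- cap_orange: Orange safety cap, 0.10 to 0.16 kg, 72 mm high. Origin: centre of its flat underside, 114 mm above the counter when locked; z up, axes parallel to its tank's when locked. Disc 44 mm across, 6 mm thick, with a lug at its +x and -x; grey neck 38 mm across; orange plate 52 mm across, 40 to 46 mm up; orange grip bar along x above.
- orange_bar (a point): Middle of the orange cap's grip bar, 59 mm above the cap's origin. The bar is 44 mm long along the cap's x, 16 mm thick along its y, 46 to 72 mm above the cap's origin, with a white mark on the top of its +x end. It stands on the 52 mm plate, on which fingertips may press.
- orange_lug (a point): Outer top edge of the orange cap's +x lug, 28.5 mm from the axis, 6 mm above its underside; a second lug is opposite. Lugs are 12 mm wide. Turned 45 to 120 degrees anticlockwise from locked (65 is good) both lie clear of the hooks and the cap lifts straight out.
- orange_hook (a point): Inner lower edge of the +x hook, 24 mm from the tank's axis, 120 mm above its origin; the other is opposite. Catch teeth hang beside the lugs: the cap turns only anticlockwise (seen from above), and only when pressed past them, 4 to 18 mm below its locked height: the depth differs every time and nothing shows it.
- orange_mouth (a point): Centre of the orange tank's collar rim, 130 mm above its origin. Inside, a spring plate pushes the locked cap up with 5 to 6 N, 0.3 N more per mm pressed. A firm stop (rubber, 40 N per mm) lies 2 mm below the depth that frees the cap (6 to 20 mm below locked height). More than 30 N between cap and tank breaks it: ramming, twisting against the teeth, pulling when locked.
- tank_orange: Orange dosing tank, screwed to the counter: white box 96 x 96 x 88 mm high, orange panels on its own -x and +x faces, on top a round grey collar (72 mm outside, 62 mm inside) up to 130 mm above the counter. Origin: centre of its underside on the counter, z up. Two steel hooks at the collar's own +x and -x sides hold down the cap's lugs.
- cap_blue: Blue safety cap, same make as the orange one, locked, 0.10 to 0.16 kg, 72 mm high. Origin: centre of its flat underside, 114 mm above the counter when locked; z up, axes parallel to its tank's when locked. Disc 44 mm across, 6 mm thick, with a lug at its +x and -x; grey neck 38 mm across; blue plate 52 mm across, 40 to 46 mm up; blue grip bar along x above.
- tank_blue: Blue dosing tank, screwed to the counter: white box 96 x 96 x 88 mm high, blue panels on its own -x and +x faces, on top a round grey collar (72 mm outside, 62 mm inside) up to 130 mm above the counter. Origin: centre of its underside on the counter, z up. Two steel hooks at the collar's own +x and -x sides hold down the cap's lugs.
- tray: Square aluminium tray fixed to the counter, 120 x 120 mm outside, 22 mm high, walls 4 mm, open at the top. Origin: centre of its underside, z up.
- tray_in (a point): Centre of the tray's inner floor, on which the cap is to stand.
- scoop: Green measuring cup, 56 mm across, 50 mm high, loose bystander. Origin: centre of its underside.
- brush: Scrubbing brush 170 mm long lying on the counter, loose bystander. Origin: centre of its underside.
- jar: Clear storage jar with a wooden lid, 72 mm across, 100 mm high, loose bystander. Origin: centre of its underside.
- soap: Orange soap bottle, 60 mm across, 140 mm high, loose bystander. Origin: centre of its underside.
- spray: White bottle with green cap, 64 mm across, 160 mm high, loose bystander. Origin: centre of its underside.
- tin: Steel tin, 60 mm across, 55 mm high, loose bystander. Origin: centre of its underside.
Things that resemble listed ones, but are neither listed nor needed, are in the scene too. What is shaped like the cap_blue but pink or yellow is not meant. Leave any pink look-alike of the cap_orange alone.

How it is judged:
On the way, in this order (a step that is already met when the one before it is completed fails the run):
1. the orange cap is pressed down in its collar, at least 3 mm (z of cap_orange in the frame of tank_orange below 0.111 m and horizontal distance between cap_orange and tank_orange below 0.008 m), for 0.1 s.
2. the orange cap, still in its collar, is turned at least 40 degrees from its locked position (angle between the x axis of cap_orange and the x axis of tank_orange, either way round above 0.7 rad and z of cap_orange in the frame of tank_orange below 0.126 m and horizontal distance between cap_orange and tank_orange below 0.008 m), for 0.1 s.
3. the orange cap is lifted clear of its tank (z of cap_orange in the frame of tank_orange above 0.136 m), for 0.1 s.
At the end, for the whole second after the job is handed in: The orange cap stands upright (within 6 degrees) on the floor of the tray (underside within 4 mm of it, axis within 42 mm of its centre), released and at rest; the blue cap is still locked where it was (moved less than 6 mm, turned less than 11 degrees) (z of cap_orange in the frame of tray_in between -0.004 and 0.004 m and horizontal distance between cap_orange and tray_in below 0.042 m and angle between cap_orange's own z axis and vertical below 0.1 rad and linear speed of cap_orange below 0.02 m/s and distance of cap_blue from where it was at the start of the episode below 0.006 m and angle between the x axis of cap_blue and the x axis of tank_blue, either way round below 0.2 rad); the robot touches nothing.
It fails at once if the orange cap and its tank are forced on each other with more than 30 N (contact force between cap_orange and tank_orange above 30 N).
It fails at once if the orange cap is dropped (falls faster than 0.6 m/s out of the fingers) (contact force between each of the arm, the fingers and cap_orange below 0.1 N and linear speed of cap_orange above 0.6 m/s).
It fails at once if the blue cap is pressed, turned or moved (distance of cap_blue from where it was at the start of the episode above 0.006 m or angle between the x axis of cap_blue and the x axis of tank_blue, either way round above 0.2 rad).
It fails at once if a bystander (scoop, brush, jar, soap, bottle, tin) is pushed more than 25 mm or knocked over (distance of any of scoop, brush, jar, soap, spray, tin from where it was at the start of the episode above 0.025 m or angle between any of scoop, jar, soap, spray, tin's own z axis and vertical above 0.5 rad).
It also fails if it takes over 45 s, if anything falls off the work surface, if the arm or the gripper's body presses on something with over 40 N, if the wrist force passes 120 N, or if a joint passes its speed limit or range.

## Robot

A 6-joint arm with a two-finger parallel gripper is mounted at the origin on the work surface. World frame = base frame: x ahead of the robot, y to its left, z up, the work surface at z = 0. Lengths are in m, angles in rad, forces in N, time in s.
With the tool pointing down it reaches from about 0.325 to 0.775 m from the base axis. Payload 9.3 kg.
Tool frame: the origin (TCP) lies midway between the tips of the shut fingers; the grasp point (between the pads) lies robot.grip_point_offset behind it (robot.grip_point_offset is the distance from the TCP to the grasp point, in m); z points along the fingers, y is the line along which they close (so a half turn about z gives the same grasp; the last joint's range is limited). The gripper opens to 85 mm and grips with 20 to 120 N. Pads are 22 mm wide; open, the fingers measure 114 mm over their backs; the gripper's body (76 mm by 85 mm) begins 54 mm behind the grasp point. The pads swing forward as they close: fully open they stand 13 mm farther back than shut.
Start: joints at [1.047, 0.259, 0.021, 1.334, 0, 1.418], TCP at [0.199, 0.513, 0.231] pointing down, gripper open.
Joint ranges: [-3.04, 3.04], [-0.91, 1.82], [-1.04, 1.36], [-1.92, 1.95], [-1.52, 1.45], [-3.14, 3.14]. Speed limits (rad/s): [2.22, 2.22, 2.79, 3.14, 3.14, 3.14].

## Interface

Orientations are given as [roll, pitch, yaw] about the fixed x, y, z axes, in that order (R = Rz(yaw) Ry(pitch) Rx(roll)).
In Python, from station import robot, read_camera gives the robot as it stands.
- The arm moves only by the tool servo_tool, never from a script. Its argument "deltas" is a list of rows, each a list of 7 numbers: the finger opening in m, from 0 to 0.0854, then the shift along the tool's x, y, z in m, then the turn, a rotation vector about the tool's x, y, z in rad. In form: [[jaw, tx, ty, tz, ax, ay, az], ...]. A call has exactly 5 rows; each row shifts and turns the commanded pose from where the row before left it, along the tool's axes as they then stand; what a row does not reach is not made up. A row lasts 1/12 s, in which the tool goes at most 41.7 mm and 7.16 degrees, less where a joint would pass 70% of its speed; a pose out of reach is approached as far as the arm can. A call is refused whole if a number of a shift passes 0.0417 or a number of a turn 0.125, either way. A call with a gripper value outside its range is refused whole. The fingers move at their own pace and stop on an object; "grip_force" is the grip in N (left out, the last holds). Time passes only in rows, so rows that do not move let the fingers close, or fill a call up. It gives the time, the measured TCP pose, the force, the opening and the grip force at its end, in the units of the state.
- robot.sense(): the state, without advancing time (a new reading comes with each control period).
- read_camera(name): name is "side" or "top" or "wrist"; returns a dict with "color" (480x640x3 uint8, blue, green, red), "range_z" (480x640 float32, m along the optical axis (not along the pixel's ray), 0 where there is no reading), "fx", "fy", "cx", "cy" (pixels), "cam_to_world" (4x4, takes a point from camera to world coordinates). Camera axes: x right, y down, z forward; pixel columns grow to the right and rows downward; lengths in m; the calibration is good to about 2 mm. A picture is of the moment at which its call begins.
- robot.job_done(): hands the job in; it is judged then, once.
The state is a dict: "t": time; "joints": joint angles; "qd": joint speeds; "joint_torque": joint torques, N m; "tcp_pos": TCP position; "eef_rot": TCP orientation; "wrist_force": force on the tool from outside, world axes, zero at the start; "wrist_torque": the same for the moment, N m; "finger_gap": finger opening in m; "gripper_force": force on a finger pad.
Only numpy, scipy, OpenCV 4.12 (cv2) and the standard library are available. Lean on these libraries where they do the work, as an engineer would, in place of code of your own. Each camera call takes 0.05 s, during which the arm holds its last target. There are 200 camera calls.

## Working session

There is one attempt and no reset: what is moved stays moved. The work goes in short steps, Python scripts to look and compute and a tool call to move; the robot and the scene stay as the last step left them, time stands still between calls to the robot, and variables do not carry over. Pictures are saved under pics/ and viewed, at most 10 in all, crops included, and the job is handed in when it is done.

Besides the shell and the picture viewer there is one more tool, called after "Call:" as name(argument=value, ...), one argument or row to a line, values as JSON. servo_tool: Moves the arm, as the interface text tells. Its arguments: {"type":"object","properties":{"deltas":{"type":"array","items":{"type":"array","items":{"type":"number"}}},"grip_force":{"type":"number"}},"required":["deltas"]}

```bash
mkdir -p pics; cat > h.py <<'E'
import numpy as np, cv2
from station import robot, read_camera
def pts(c):
    v,u=np.mgrid[0:480,0:640]; z=c["range_z"]
    P=np.stack([(u-c["cx"])*z/c["fx"],(v-c["cy"])*z/c["fy"],z,np.ones_like(z)],-1)
    W=(P@np.array(c["cam_to_world"]).T)[...,:3]; W[z<=0]=np.nan
    return W
E
python3 - <<'E'
from h import *
print(robot.sense(), robot.grip_point_offset)
for n in("top","side"):
    c=read_camera(n); cv2.imwrite(f"pics/{n}0.png",c["color"]); np.savez(f"{n}0.npz",W=pts(c),color=c["color"]); print(n,c["fx"],np.array(c["cam_to_world"])[:3,3])
E
```

```text
{'t': 0.0, 'joints': array([ 1.04742030e+00,  2.59221519e-01,  2.07239190e-02,  1.33373809e+00,
       -2.55752269e-05,  1.41819458e+00]), 'qd': array([ 1.84167495e-03,  4.57213452e-04, -9.26976801e-05, -5.41377362e-04,
        1.21962818e-04,  7.80163860e-04]), 'joint_torque': array([-2.02270753e-04, -5.55640841e+01,  3.44529712e+01,  1.36880146e-02,
       -1.57840254e-04,  2.84871459e-05]), 'tcp_pos': array([0.19914066, 0.5123487 , 0.23063537]), 'eef_rot': array([-3.14016613e+00, -1.93519460e-04,  2.77081825e+00]), 'wrist_force': array([0.00142907, 0.21834554, 0.23994723]), 'wrist_torque': array([ 0.06765979,  0.0155328 , -0.02638093]), 'gripper_force': 0.0, 'finger_gap': 0.08535876005878194} 0.0187
top 495.4296545259342 [0.41551978 0.01030128 1.44449777]
side 602.9378830941349 [-0.4472327  -0.47387138  1.10212416]
```

View pics/top0.png

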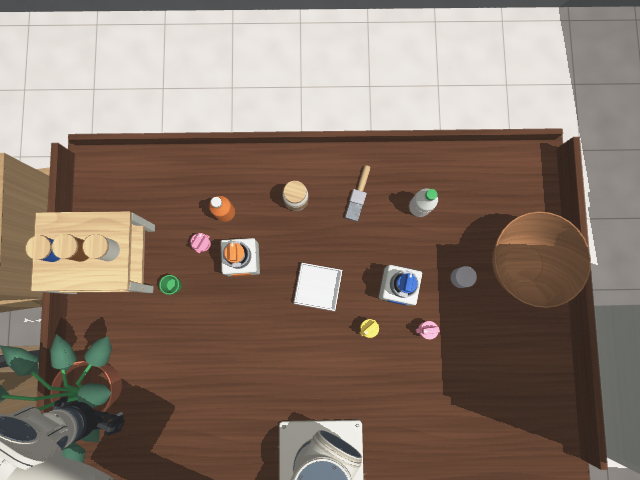

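View pics/side0.png

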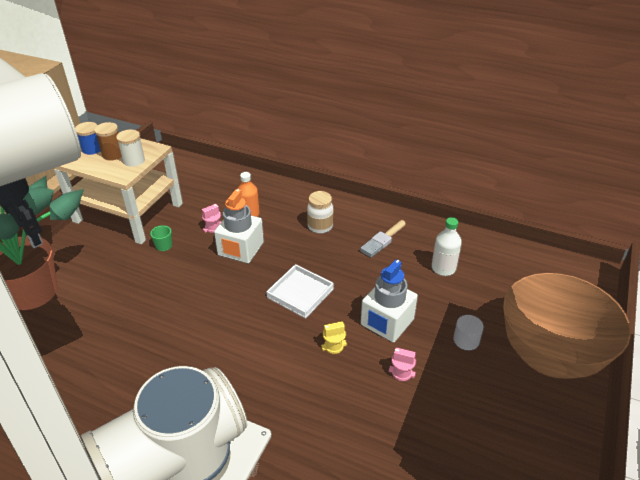

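Candidates for the orange cap: the cap on the tank at top (236,253), the pink look-alike (201,242), the soap bottle (222,208), the pink (429,329) and yellow (370,328) loose caps, and the blue cap (404,284). I choose (236,253): it is orange, on a white box with orange panels, seen at side (236,207). I'll check it in a close crop and measure.

```bash
python3 - <<'E'
from h import *
t=np.load("top0.npz"); s=np.load("side0.npz")
a=cv2.resize(t["color"][215:295,190:290],None,fx=4,fy=4,interpolation=2); b=cv2.resize(s["color"][180:270,200:280],(320,360),interpolation=2)
im=np.zeros((360,720,3),np.uint8); im[:320,:400]=a; im[:,400:]=b; cv2.imwrite("pics/crop.png",im)
def rep(n,d,u0,u1,v0,v1,zlo,zhi,orange=False):
    W=d["W"][v0:v1,u0:u1].reshape(-1,3); C=d["color"][v0:v1,u0:u1].reshape(-1,3).astype(int)
    m=(W[:,2]>zlo)&(W[:,2]<zhi)
    if orange: m&=(C[:,2]-C[:,0]>100)
    p=W[m]; 
    if len(p)<4: print(n,len(p)); return
    r=cv2.minAreaRect((p[:,:2]*1000).astype(np.float32)); print(n,len(p),"mean",p.mean(0).round(4),"rect c",np.round(r[0],1),"size",np.round(r[1],1),"ang",round(r[2],1))
for n,d,b,k in(("top",t,(215,265,232,282),(220,255,235,270)),("side",s,(205,275,180,265),(220,262,185,230))):
    rep(n+" boxtop",d,*b,.080,.094); rep(n+" collar",d,*k,.122,.136)
    rep(n+" bar",d,*k,.180,.195,True); rep(n+" plate",d,*k,.150,.166,True)
rep("top tray wall",t,285,350,255,318,.015,.030); rep("top tray floor",t,285,350,255,318,.002,.03)
rep("side tray wall",s,260,340,260,320,.015,.030)
E
```

```text
top boxtop 576 mean [0.5702 0.2124 0.0873] rect c [575.  218.8] size [96.4 96. ] ang 3.1
top collar 174 mean [0.5702 0.2173 0.1295] rect c [574.2 218.2] size [69.8 70.4] ang 88.3
top bar 99 mean [0.5733 0.2182 0.186 ] rect c [574.4 218.4] size [43.4 16. ] ang 4.9
top plate 174 mean [0.5732 0.2168 0.1602] rect c [573.3 218.2] size [47.2 49.7] ang 19.2
side boxtop 562 mean [0.5775 0.2141 0.087 ] rect c [625.7 229. ] size [215.4 105.3] ang 10.1
side collar 237 mean [0.5613 0.2121 0.1282] rect c [566.3 214.9] size [66.2 69.8] ang 30.1
side bar 82 mean [0.5691 0.2182 0.1851] rect c [570.  218.3] size [49.5 18.9] ang 4.0
side plate 138 mean [0.5669 0.2122 0.16  ] rect c [569.  216.9] size [45.9 50.8] ang 37.8
top tray wall 228 mean [ 0.4914 -0.0013  0.0217] rect c [4.911e+02 1.000e-01] size [120.2 119.6] ang 79.0
top tray floor 1984 mean [4.92e-01 4.00e-04 6.90e-03] rect c [493.4   2.4] size [186.9 180.1] ang 89.2
side tray wall 419 mean [ 0.4866 -0.0011  0.0199] rect c [488.4   1.9] size [123.9 125. ] ang 78.8
```

View pics/crop.png

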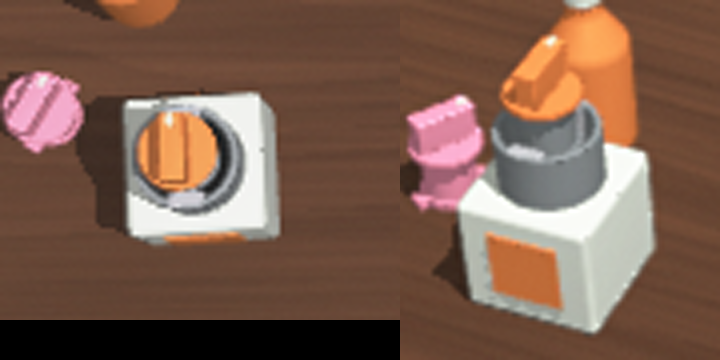

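The crop shows the orange cap in the grey collar at (170,145), with its bar along world x and the white mark at its far (+x) end. The pink look-alike is beside it at (42,110). Cap centre is about (0.5735, 0.2183) with yaw about 4°. Moving above it now.

Call:
servo_tool(
  deltas=[
    [0.05, -0.02, -0.006, 0, 0, 0, 0],
    [0.05, -0.031, -0.0094, 0, 0, 0, 0],
    [0.05, -0.031, -0.0094, 0, 0, 0, 0],
    [0.05, -0.031, -0.0094, 0, 0, 0, 0],
    [0.05, -0.031, -0.0094, 0, 0, 0, 0],
  ],
  grip_force=20,
)

```text
t: 0.52
tcp_pos: [0.3184, 0.4187, 0.231]
eef_rot: [-3.141, -0.0, 2.771]
wrist_force: [0.9, 1.1, 1.1]
finger_gap: 0.0502
gripper_force: 0.0
```

Call:
servo_tool(
  deltas=[
    [0.05, -0.032, -0.0097, 0, 0, 0, 0],
    [0.05, -0.032, -0.0097, 0, 0, 0, 0],
    [0.05, -0.032, -0.0097, 0, 0, 0, 0],
    [0.05, -0.032, -0.0097, 0, 0, 0, 0],
    [0.05, -0.032, -0.0097, 0, 0, 0, 0],
  ],
)

```text
t: 0.93
tcp_pos: [0.4502, 0.3153, 0.231]
eef_rot: [-3.141, -0.0, 2.771]
wrist_force: [0.6, 0.5, -0.7]
finger_gap: 0.0499
gripper_force: 0.0
```

Call:
servo_tool(
  deltas=[
    [0.05, -0.032, -0.0097, 0, 0, 0, 0],
    [0.05, -0.032, -0.0097, 0, 0, 0, 0],
    [0.05, -0.032, -0.0097, 0, 0, 0, 0],
    [0.05, -0.032, -0.0097, 0, 0, 0, 0],
    [0.05, -0.0235, -0.0073, 0, 0, 0, 0],
  ],
)

```text
t: 1.35
tcp_pos: [0.5755, 0.2168, 0.2306]
eef_rot: [-3.141, -0.0, 2.77]
wrist_force: [-0.1, 0.0, -0.4]
finger_gap: 0.05
gripper_force: 0.0
```

Call:
servo_tool(
  deltas=[
    [0.05, 0, 0, 0, 0, 0, -0.11],
    [0.05, 0, 0, 0, 0, 0, -0.11],
    [0.05, 0, 0, 0, 0, 0, -0.11],
    [0.05, 0, 0, 0, 0, 0, -0.11],
    [0.05, 0, 0, 0, 0, 0, 0],
  ],
)

```text
t: 1.77
tcp_pos: [0.5737, 0.2186, 0.2308]
eef_rot: [-3.141, -0.001, -3.068]
wrist_force: [0.4, -0.2, -0.1]
finger_gap: 0.0499
gripper_force: 0.0
```

```bash
python3 - <<'E'
from h import *
s=robot.sense(); print(s["tcp_pos"],s["eef_rot"],s["joints"],s["wrist_force"])
c=read_camera("wrist"); W=pts(c); np.savez("w.npz",W=W,color=c["color"]); cv2.imwrite("pics/w.png",c["color"])
C=c["color"].astype(int); 
for lo,hi in((.180,.195),(.150,.166)):
    m=(W[...,2]>lo)&(W[...,2]<hi)&(C[...,2]-C[...,0]>100)&(np.hypot(W[...,0]-.573,W[...,1]-.218)<.05); p=W[m]
    if len(p)>4: r=cv2.minAreaRect((p[:,:2]*1000).astype(np.float32)); print(len(p),p.mean(0),r)
E
```

```text
[0.5737088  0.21858375 0.23077934] [-3.14144541e+00 -9.65931323e-04 -3.06768754e+00] [2.27426207e-01 3.70651707e-01 1.83508759e-01 1.38463047e+00
 2.19672080e-06 1.53521017e-01] [ 0.42616341 -0.16419426 -0.08958697]
2651 [0.57068366 0.22083979 0.18625049] ((573.4782104492188, 221.06626892089844), (44.01687240600586, 15.970476150512695), 2.765753984451294)
4102 [0.57072888 0.22013632 0.16052048] ((572.72412109375, 220.69528198242188), (49.31302261352539, 50.93049621582031), 4.975300312042236)
```

View pics/w.png

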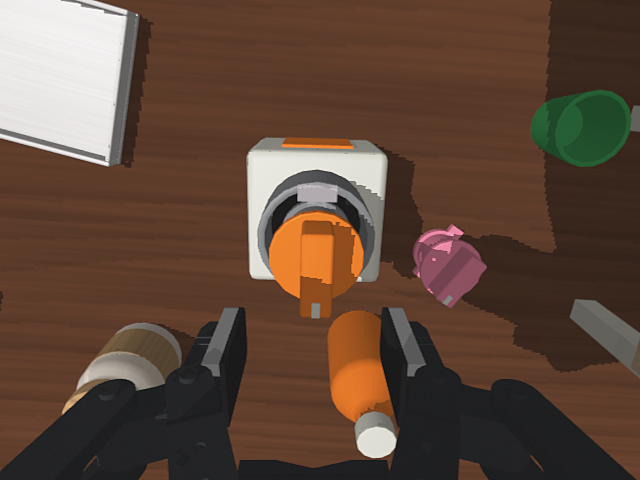

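The wrist view shows the cap bar at (316,265), centred between the fingertips (235 and 395), with the soap at (360,370) and the pink look-alike at (450,265). Descending and closing gently.

Call:
servo_tool(
  deltas=[
    [0.05, 0, 0.001, 0.018, 0, 0, 0.012],
    [0.05, 0, 0, 0.022, 0, 0, 0],
    [0.05, 0, 0, 0.018, 0, 0, 0],
    [0.05, 0, 0, 0.009, 0, 0, 0],
    [0.05, 0, 0, 0, 0, 0, 0],
  ],
  grip_force=20,
)

```text
t: 2.23
tcp_pos: [0.5727, 0.2195, 0.1622]
eef_rot: [-3.141, -0.004, -3.087]
wrist_force: [0.6, -0.4, -0.2]
finger_gap: 0.0499
gripper_force: 0.0
```

Call:
servo_tool(
  deltas=[
    [0.03, 0, 0, 0, 0, 0, 0],
    [0.024, 0, 0, 0, 0, 0, 0],
    [0.02, 0, 0, 0, 0, 0, 0],
    [0.018, 0, 0, 0, 0, 0, 0],
    [0.018, 0, 0, 0, 0, 0, 0],
  ],
)

```text
t: 2.65
tcp_pos: [0.574, 0.2198, 0.165]
eef_rot: [3.141, 0.001, -3.085]
wrist_force: [0.3, -0.0, 0.1]
finger_gap: 0.0179
gripper_force: 0.0
```

Call:
servo_tool(
  deltas=[
    [0.015, 0, 0, 0, 0, 0, 0],
    [0.014, 0, 0, 0, 0, 0, 0],
    [0.012, 0, 0, 0, 0, 0, 0],
    [0.01, 0, 0, 0, 0, 0, 0],
    [0.01, 0, 0, 0, 0, 0, 0],
  ],
)

```text
t: 3.07
tcp_pos: [0.5739, 0.2199, 0.1646]
eef_rot: [3.141, 0.001, -3.084]
wrist_force: [-0.3, 1.5, 4.0]
finger_gap: 0.0158
gripper_force: 20.0
```

Call:
servo_tool(
  deltas=[
    [0.01, 0, 0, 0.001, 0, 0, 0],
    [0.01, 0, 0, 0.001, 0, 0, 0],
    [0.01, 0, 0, 0.001, 0, 0, 0],
    [0.01, 0, 0, 0, 0, 0, 0],
    [0.01, 0, 0, 0, 0, 0, 0],
  ],
  grip_force=35,
)

```text
t: 3.48
tcp_pos: [0.5738, 0.2198, 0.1613]
eef_rot: [3.141, 0.0, -3.084]
wrist_force: [1.3, 1.7, 5.3]
finger_gap: 0.0154
gripper_force: 41.3
```

Call:
servo_tool(
  deltas=[
    [0.01, 0, 0, 0.001, 0, 0, 0],
    [0.01, 0, 0, 0.0005, 0, 0, 0],
    [0.01, 0, 0, 0, 0, 0, 0],
    [0.01, 0, 0, 0, 0, 0, 0],
    [0.01, 0, 0, 0, 0, 0, 0],
  ],
)

```text
t: 3.9
tcp_pos: [0.5739, 0.2199, 0.1599]
eef_rot: [3.141, 0.0, -3.084]
wrist_force: [1.0, 1.2, 4.6]
finger_gap: 0.015
gripper_force: 41.4
```

Call:
servo_tool(
  deltas=[
    [0.01, 0, 0, 0.0005, 0, 0, 0],
    [0.01, 0, 0, 0.0005, 0, 0, 0],
    [0.01, 0, 0, 0, 0, 0, 0],
    [0.01, 0, 0, 0, 0, 0, 0],
    [0.01, 0, 0, 0, 0, 0, 0],
  ],
)

```text
t: 4.32
tcp_pos: [0.5739, 0.2199, 0.159]
eef_rot: [3.141, 0.001, -3.084]
wrist_force: [1.1, 2.0, 5.7]
finger_gap: 0.0152
gripper_force: 41.4
```

```bash
python3 - <<'E'
from h import *
s=np.load("side0.npz"); c=read_camera("side"); W=pts(c)
for n,W,C in(("before",s["W"],s["color"]),("now",W,c["color"])):
    C=C.astype(int); m=(C[...,2]-C[...,0]>100)&(np.hypot(W[...,0]-.572,W[...,1]-.218)<.03)&(W[...,2]>.12)
    p=W[m]; q=p[p[:,2]<.168]; print(n,len(p),len(q),np.percentile(q[:,2],[10,50,75,90]).round(4),p[:,2].max())
cv2.imwrite("pics/s1.png",cv2.resize(c["color"][150:270,180:300],(600,600)))
print(robot.sense()["wrist_torque"])
E
```

```text
before 282 148 [0.1568 0.1601 0.1623 0.165 ] 0.1912737514561803
now 185 134 [0.1506 0.1539 0.1564 0.1627] 0.18268712153938071
[ 0.37536565 -0.1156419   0.00278453]
```

View pics/s1.png

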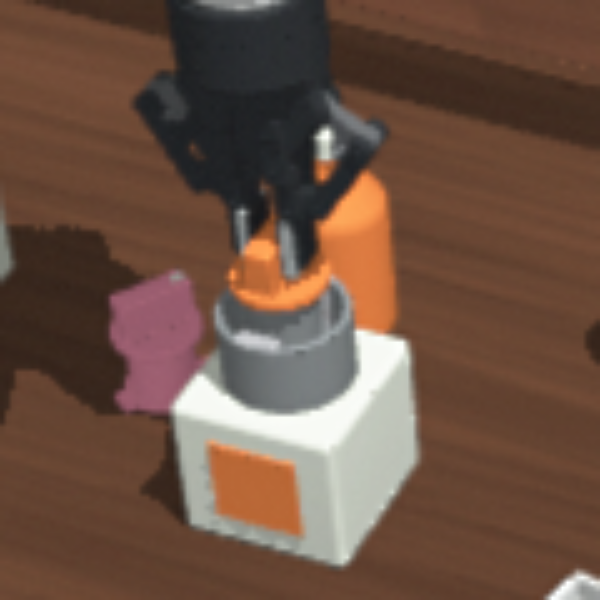

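Call:
servo_tool(
  deltas=[
    [0.01, 0, 0, 0.0004, 0, 0, 0],
    [0.01, 0, 0, 0.0003, 0, 0, 0],
    [0.01, 0, 0, 0, 0, 0, 0],
    [0.01, 0, 0, 0, 0, 0, 0],
    [0.01, 0, 0, 0, 0, 0, 0],
  ],
  grip_force=28,
)

```text
t: 4.78
tcp_pos: [0.5738, 0.2199, 0.1583]
eef_rot: [3.141, 0.001, -3.084]
wrist_force: [0.2, 1.8, 4.9]
finger_gap: 0.0151
gripper_force: 41.4
```

Call:
servo_tool(
  deltas=[
    [0.01, 0, 0, 0.0004, 0, 0, 0],
    [0.01, 0, 0, 0.0004, 0, 0, 0],
    [0.01, 0, 0, 0, 0, 0, 0],
    [0.01, 0, 0, 0, 0, 0, 0],
    [0.01, 0, 0, 0, 0, 0, 0],
  ],
)

```text
t: 5.2
tcp_pos: [0.5739, 0.2198, 0.1575]
eef_rot: [3.141, 0.001, -3.084]
wrist_force: [0.1, 0.9, 5.2]
finger_gap: 0.015
gripper_force: 41.4
```

Call:
servo_tool(
  deltas=[
    [0.01, 0, 0, 0.0004, 0, 0, 0],
    [0.01, 0, 0, 0.0004, 0, 0, 0],
    [0.01, 0, 0, 0, 0, 0, 0],
    [0.01, 0, 0, 0, 0, 0, 0],
    [0.01, 0, 0, 0, 0, 0, 0],
  ],
)

```text
t: 5.62
tcp_pos: [0.5739, 0.2199, 0.1568]
eef_rot: [3.141, 0.001, -3.084]
wrist_force: [0.3, 1.6, 6.9]
finger_gap: 0.0151
gripper_force: 41.4
```

Call:
servo_tool(
  deltas=[
    [0.01, 0, 0, 0.0004, 0, 0, 0],
    [0.01, 0, 0, 0.0004, 0, 0, 0],
    [0.01, 0, 0, 0, 0, 0, 0],
    [0.01, 0, 0, 0, 0, 0, 0],
    [0.01, 0, 0, 0, 0, 0, 0],
  ],
)

```text
t: 6.03
tcp_pos: [0.5739, 0.2199, 0.156]
eef_rot: [3.141, 0.001, -3.084]
wrist_force: [-0.3, 2.1, 6.7]
finger_gap: 0.0153
gripper_force: 41.5
```

Call:
servo_tool(
  deltas=[
    [0.01, 0, 0, 0.0004, 0, 0, 0],
    [0.01, 0, 0, 0.0004, 0, 0, 0],
    [0.01, 0, 0, 0, 0, 0, 0],
    [0.01, 0, 0, 0, 0, 0, 0],
    [0.01, 0, 0, 0, 0, 0, 0],
  ],
)

```text
t: 6.45
tcp_pos: [0.5739, 0.2199, 0.1553]
eef_rot: [3.141, 0.001, -3.084]
wrist_force: [-0.2, 1.1, 7.0]
finger_gap: 0.0151
gripper_force: 41.5
```

Call:
servo_tool(
  deltas=[
    [0.01, 0, 0, 0.0004, 0, 0, 0],
    [0.01, 0, 0, 0.0004, 0, 0, 0],
    [0.01, 0, 0, 0, 0, 0, 0],
    [0.01, 0, 0, 0, 0, 0, 0],
    [0.01, 0, 0, 0, 0, 0, 0],
  ],
)

```text
t: 6.87
tcp_pos: [0.5739, 0.2199, 0.1545]
eef_rot: [3.141, 0.001, -3.084]
wrist_force: [0.3, 1.1, 7.9]
finger_gap: 0.0153
gripper_force: 41.5
```

Call:
servo_tool(
  deltas=[
    [0.01, 0, 0, 0.0004, 0, 0, 0],
    [0.01, 0, 0, 0.0004, 0, 0, 0],
    [0.01, 0, 0, 0, 0, 0, 0],
    [0.01, 0, 0, 0, 0, 0, 0],
    [0.01, 0, 0, 0, 0, 0, 0],
  ],
)

```text
t: 7.28
tcp_pos: [0.5739, 0.2199, 0.1537]
eef_rot: [3.141, 0.001, -3.084]
wrist_force: [0.5, 0.8, 7.9]
finger_gap: 0.0156
gripper_force: 41.5
```

Call:
servo_tool(
  deltas=[
    [0.01, 0, 0, 0.0004, 0, 0, 0],
    [0.01, 0, 0, 0.0004, 0, 0, 0],
    [0.01, 0, 0, 0, 0, 0, 0],
    [0.01, 0, 0, 0, 0, 0, 0],
    [0.01, 0, 0, 0, 0, 0, 0],
  ],
)

```text
t: 7.7
tcp_pos: [0.5739, 0.2199, 0.1529]
eef_rot: [3.141, 0.001, -3.084]
wrist_force: [-0.2, 1.3, 7.0]
finger_gap: 0.0151
gripper_force: 41.5
```

Call:
servo_tool(
  deltas=[
    [0.01, 0, 0, 0.0004, 0, 0, 0],
    [0.01, 0, 0, 0.0004, 0, 0, 0],
    [0.01, 0, 0, 0, 0, 0, 0],
    [0.01, 0, 0, 0, 0, 0, 0],
    [0.01, 0, 0, 0, 0, 0, 0],
  ],
)

```text
t: 8.12
tcp_pos: [0.5739, 0.2199, 0.1522]
eef_rot: [3.141, 0.001, -3.084]
wrist_force: [-0.1, 2.7, 7.2]
finger_gap: 0.0148
gripper_force: 41.6
```

Call:
servo_tool(
  deltas=[
    [0.01, 0, 0, 0.0004, 0, 0, 0],
    [0.01, 0, 0, 0.0004, 0, 0, 0],
    [0.01, 0, 0, 0, 0, 0, 0],
    [0.01, 0, 0, 0, 0, 0, 0],
    [0.01, 0, 0, 0, 0, 0, 0],
  ],
)

```text
t: 8.53
tcp_pos: [0.5739, 0.2199, 0.1514]
eef_rot: [3.141, 0.001, -3.084]
wrist_force: [0.0, 0.6, 7.8]
finger_gap: 0.0155
gripper_force: 41.6
```

Call:
servo_tool(
  deltas=[
    [0.01, 0, 0, 0.0004, 0, 0, 0],
    [0.01, 0, 0, 0.0004, 0, 0, 0],
    [0.01, 0, 0, 0, 0, 0, 0],
    [0.01, 0, 0, 0, 0, 0, 0],
    [0.01, 0, 0, 0, 0, 0, 0],
  ],
)

```text
t: 8.95
tcp_pos: [0.5739, 0.2199, 0.1506]
eef_rot: [3.141, 0.001, -3.084]
wrist_force: [-0.1, 2.2, 7.2]
finger_gap: 0.0151
gripper_force: 41.7
```

Call:
servo_tool(
  deltas=[
    [0.01, 0, 0, 0.0004, 0, 0, 0],
    [0.01, 0, 0, 0.0004, 0, 0, 0],
    [0.01, 0, 0, 0, 0, 0, 0],
    [0.01, 0, 0, 0, 0, 0, 0],
    [0.01, 0, 0, 0, 0, 0, 0],
  ],
)

```text
t: 9.37
tcp_pos: [0.5739, 0.2198, 0.15]
eef_rot: [3.141, 0.001, -3.084]
wrist_force: [-0.5, 1.3, 9.4]
finger_gap: 0.0152
gripper_force: 41.9
```

Call:
servo_tool(
  deltas=[
    [0.01, 0, 0, 0.0003, 0, 0, 0],
    [0.01, 0, 0, 0.0002, 0, 0, 0],
    [0.01, 0, 0, 0, 0, 0, 0],
    [0.01, 0, 0, 0, 0, 0, 0],
    [0.01, 0, 0, 0, 0, 0, 0],
  ],
)

```text
t: 9.78
tcp_pos: [0.5739, 0.2199, 0.1499]
eef_rot: [3.141, 0.002, -3.084]
wrist_force: [-1.1, 0.8, 11.1]
finger_gap: 0.0154
gripper_force: 42.3
```

Call:
servo_tool(
  deltas=[
    [0.01, 0, 0, 0.0004, 0, 0, 0],
    [0.01, 0, 0, 0.0003, 0, 0, 0],
    [0.01, 0, 0, 0, 0, 0, 0],
    [0.01, 0, 0, 0, 0, 0, 0],
    [0.01, 0, 0, 0, 0, 0, 0],
  ],
)

```text
t: 10.2
tcp_pos: [0.574, 0.2199, 0.1497]
eef_rot: [3.141, 0.002, -3.084]
wrist_force: [-2.7, 1.6, 15.4]
finger_gap: 0.0148
gripper_force: 42.8
```

Firm stop felt at z≈0.1498 (force 7→15 N with no travel). Easing off a little and turning anticlockwise.

Call:
servo_tool(
  deltas=[
    [0.01, 0, 0, -0.0007, 0, 0, 0],
    [0.01, 0, 0, 0, 0, 0, -0.02],
    [0.01, 0, 0, 0, 0, 0, -0.03],
    [0.01, 0, 0, 0, 0, 0, -0.03],
    [0.01, 0, 0, 0, 0, 0, -0.03],
  ],
)

```text
t: 10.62
tcp_pos: [0.5741, 0.2197, 0.1499]
eef_rot: [-3.141, 0.002, -2.973]
wrist_force: [-1.7, 0.0, 12.0]
finger_gap: 0.0153
gripper_force: 42.2
```

Call:
servo_tool(
  deltas=[
    [0.01, 0, 0, 0, 0, 0, -0.04],
    [0.01, 0, 0, 0, 0, 0, -0.05],
    [0.01, 0, 0, 0, 0, 0, -0.05],
    [0.01, 0, 0, 0, 0, 0, -0.05],
    [0.01, 0, 0, 0, 0, 0, -0.05],
  ],
)

```text
t: 11.03
tcp_pos: [0.5743, 0.2196, 0.1499]
eef_rot: [-3.141, 0.002, -2.732]
wrist_force: [-0.3, 0.0, 10.7]
finger_gap: 0.015
gripper_force: 42.2
```

```bash
python3 - <<'E'
from h import *
s=robot.sense();print(s["wrist_torque"],s["wrist_force"],s["eef_rot"])
c=read_camera("side")
cv2.imwrite("pics/s2.png",cv2.resize(c["color"][150:270,180:300],(600,600)))
E
```

```text
[-0.01524288  0.00883453 -0.08655507] [-0.31496841  0.03232484 10.72921141] [-3.14066971e+00  1.89033526e-03 -2.73219056e+00]
```

View pics/s2.png

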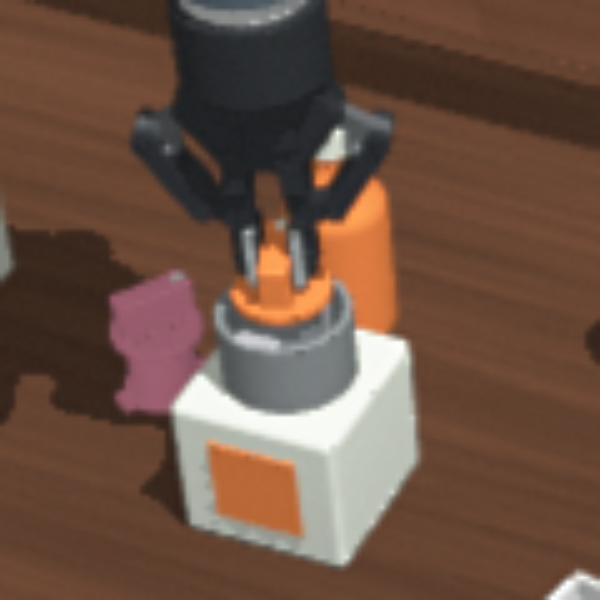

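The side view shows the cap sunk in its collar with the bar at (273,280) turned along with the fingers. Torque is small. Continuing to about 65°.

Call:
servo_tool(
  deltas=[
    [0.01, 0, 0, 0, 0, 0, -0.08],
    [0.01, 0, 0, 0, 0, 0, -0.08],
    [0.01, 0, 0, 0, 0, 0, -0.08],
    [0.01, 0, 0, 0, 0, 0, -0.08],
    [0.01, 0, 0, 0, 0, 0, -0.08],
  ],
)

```text
t: 11.5
tcp_pos: [0.5743, 0.2196, 0.1498]
eef_rot: [-3.14, 0.001, -2.331]
wrist_force: [-0.4, 0.0, 11.7]
finger_gap: 0.0152
gripper_force: 42.2
```

Call:
servo_tool(
  deltas=[
    [0.01, 0, 0, 0, 0, 0, -0.08],
    [0.01, 0, 0, 0, 0, 0, -0.08],
    [0.01, 0, 0, 0, 0, 0, -0.08],
    [0.01, 0, 0, 0, 0, 0, -0.08],
    [0.01, 0, 0, 0, 0, 0, -0.08],
  ],
)

```text
t: 11.92
tcp_pos: [0.5743, 0.2196, 0.1498]
eef_rot: [-3.14, 0.001, -1.931]
wrist_force: [-0.1, -0.4, 10.7]
finger_gap: 0.015
gripper_force: 42.2
```

Call:
servo_tool(
  deltas=[
    [0.01, 0, 0, 0, 0, 0, 0],
    [0.01, 0, 0, -0.001, 0, 0, 0],
    [0.01, 0, 0, -0.001, 0, 0, 0],
    [0.01, 0, 0, -0.002, 0, 0, 0],
    [0.01, 0, 0, -0.002, 0, 0, 0],
  ],
)

```text
t: 12.33
tcp_pos: [0.5742, 0.2196, 0.1553]
eef_rot: [-3.14, 0.0, -1.935]
wrist_force: [0.9, 0.5, 5.5]
finger_gap: 0.0152
gripper_force: 41.5
```

Call:
servo_tool(
  deltas=[
    [0.01, 0, 0, -0.003, 0, 0, 0],
    [0.01, 0, 0, -0.003, 0, 0, 0],
    [0.01, 0, 0, -0.003, 0, 0, 0],
    [0.01, 0, 0, -0.003, 0, 0, 0],
    [0.01, 0, 0, -0.002, 0, 0, 0],
  ],
)

```text
t: 12.75
tcp_pos: [0.5734, 0.2196, 0.1687]
eef_rot: [3.141, -0.001, -1.934]
wrist_force: [0.4, 0.3, -0.5]
finger_gap: 0.015
gripper_force: 40.4
```

Call:
servo_tool(
  deltas=[
    [0.01, 0, 0, -0.01, 0, 0, 0],
    [0.01, 0, 0, -0.018, 0, 0, 0],
    [0.01, 0, 0, -0.018, 0, 0, 0],
    [0.01, 0, 0, -0.014, 0, 0, 0],
    [0.01, 0, 0, -0.006, 0, 0, 0],
  ],
)

```text
t: 13.17
tcp_pos: [0.5737, 0.2198, 0.2368]
eef_rot: [-3.141, 0.001, -1.934]
wrist_force: [-0.1, 0.4, -1.2]
finger_gap: 0.015
gripper_force: 40.5
```

Call:
servo_tool(
  deltas=[
    [0.01, 0.015, 0, 0, 0, 0, 0],
    [0.01, 0.025, 0, 0, 0, 0, 0],
    [0.01, 0.028, 0, 0, 0, 0, 0],
    [0.01, 0.028, 0, 0, 0, 0, 0],
    [0.01, 0.028, 0, 0, 0, 0, 0],
  ],
)

```text
t: 13.58
tcp_pos: [0.5284, 0.103, 0.2341]
eef_rot: [3.14, -0.001, -1.934]
wrist_force: [0.1, -0.9, -1.0]
finger_gap: 0.015
gripper_force: 40.4
```

Call:
servo_tool(
  deltas=[
    [0.01, 0.028, 0, 0, 0, 0, 0],
    [0.01, 0.028, 0, 0, 0, 0, 0],
    [0.01, 0.028, 0, 0, 0, 0, 0],
    [0.01, 0.018, 0, 0, 0, 0, 0],
    [0.01, 0.008, 0, 0, 0, 0, 0],
  ],
)

```text
t: 14.0
tcp_pos: [0.4892, -0.0006, 0.2345]
eef_rot: [3.14, -0.001, -1.936]
wrist_force: [-0.1, 0.3, -1.3]
finger_gap: 0.0151
gripper_force: 40.4
```

```bash
python3 - <<'E'
from h import *
s=robot.sense();print(s["tcp_pos"],s["eef_rot"],s["wrist_force"],s["finger_gap"])
t=np.load("top0.npz")["W"]; m=np.hypot(t[...,0]-.49,t[...,1])<.035; print("floor",np.median(t[m][:,2]))
t=np.load("side0.npz")["W"]; m=np.hypot(t[...,0]-.49,t[...,1])<.035; print("floor",np.median(t[m][:,2]))
c=read_camera("side"); W=pts(c); C=c["color"].astype(int)
m=(C[...,2]-C[...,0]>100)&(np.hypot(W[...,0]-.49,W[...,1])<.05)&(W[...,2]>.1); p=W[m]; print(len(p),p.mean(0),np.percentile(p[:,2],[5,50,95]))
v,u=np.argwhere(m).mean(0).astype(int); print(u,v)
cv2.imwrite("pics/s3.png",cv2.resize(c["color"][v-60:v+60,u-60:u+60],(600,600)))
E
```

```text
[ 0.48916353 -0.0006429   0.23450421] [ 3.14026501e+00 -6.46618933e-04 -1.93618204e+00] [-0.12172805  0.30236299 -1.29604198] 0.015079054028460584
floor 0.004307393566562956
floor 0.003595555187888233
222 [ 0.47858987 -0.00898695  0.23693634] [0.2265154  0.23105568 0.2557655 ]
299 224
```

View pics/s3.png

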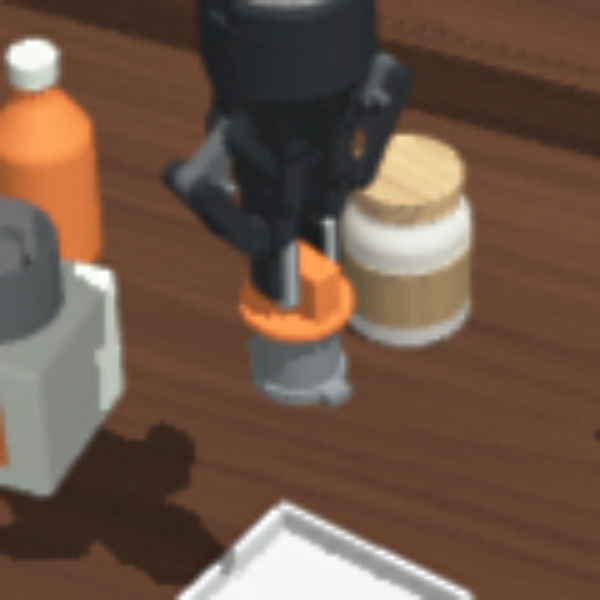

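The cap hangs upright in the fingers at (297,310), above the tray. Lowering it.

Call:
servo_tool(
  deltas=[
    [0.01, 0, 0, 0.012, 0, 0, 0],
    [0.01, 0, 0, 0.02, 0, 0, 0],
    [0.01, 0, 0, 0.022, 0, 0, 0],
    [0.01, 0, 0, 0.022, 0, 0, 0],
    [0.01, 0, 0, 0.022, 0, 0, 0],
  ],
)

```text
t: 14.47
tcp_pos: [0.4905, 0.002, 0.1356]
eef_rot: [3.141, 0.0, -1.934]
wrist_force: [-0.4, -0.7, -1.2]
finger_gap: 0.0154
gripper_force: 40.5
```

Call:
servo_tool(
  deltas=[
    [0.01, 0, 0, 0.022, 0, 0, 0],
    [0.01, 0, 0, 0.02, 0, 0, 0],
    [0.01, 0, 0, 0.016, 0, 0, 0],
    [0.01, 0, 0, 0.01, 0, 0, 0],
    [0.01, 0, 0, 0.003, 0, 0, 0],
  ],
)

```text
t: 14.88
tcp_pos: [0.4896, 0.0021, 0.0638]
eef_rot: [3.138, -0.0, -1.934]
wrist_force: [0.4, 0.7, -0.5]
finger_gap: 0.0152
gripper_force: 40.4
```

Call:
servo_tool(
  deltas=[
    [0.01, 0, 0, 0.001, 0, 0, 0],
    [0.01, 0, 0, 0.001, 0, 0, 0],
    [0.01, 0, 0, 0.0005, 0, 0, 0],
    [0.01, 0, 0, 0, 0, 0, 0],
    [0.01, 0, 0, 0, 0, 0, 0],
  ],
)

```text
t: 15.3
tcp_pos: [0.4908, 0.0011, 0.0638]
eef_rot: [-3.141, 0.0, -1.934]
wrist_force: [-0.6, 0.2, -0.8]
finger_gap: 0.015
gripper_force: 40.4
```

Still free (about −1 N); continuing gently.

Call:
servo_tool(
  deltas=[
    [0.01, 0, 0, 0.0015, 0, 0, 0],
    [0.01, 0, 0, 0.0015, 0, 0, 0],
    [0.01, 0, 0, 0.0015, 0, 0, 0],
    [0.01, 0, 0, 0.0015, 0, 0, 0],
    [0.01, 0, 0, 0, 0, 0, 0],
  ],
)

```text
t: 15.72
tcp_pos: [0.4903, 0.001, 0.0569]
eef_rot: [3.141, -0.0, -1.934]
wrist_force: [0.0, -0.5, -1.3]
finger_gap: 0.0152
gripper_force: 40.4
```

Call:
servo_tool(
  deltas=[
    [0.01, 0, 0, 0.0005, 0, 0, 0],
    [0.01, 0, 0, 0.0005, 0, 0, 0],
    [0.01, 0, 0, 0.0005, 0, 0, 0],
    [0.01, 0, 0, 0, 0, 0, 0],
    [0.01, 0, 0, 0, 0, 0, 0],
  ],
)

```text
t: 16.13
tcp_pos: [0.4905, 0.0011, 0.0558]
eef_rot: [-3.142, -0.0, -1.934]
wrist_force: [0.4, 0.6, -1.0]
finger_gap: 0.015
gripper_force: 40.4
```

Call:
servo_tool(
  deltas=[
    [0.01, 0, 0, 0.0005, 0, 0, 0],
    [0.01, 0, 0, 0.0005, 0, 0, 0],
    [0.01, 0, 0, 0.0005, 0, 0, 0],
    [0.01, 0, 0, 0, 0, 0, 0],
    [0.01, 0, 0, 0, 0, 0, 0],
  ],
)

```text
t: 16.55
tcp_pos: [0.4905, 0.001, 0.055]
eef_rot: [-3.141, 0.0, -1.934]
wrist_force: [-2.5, 0.2, 8.2]
finger_gap: 0.0152
gripper_force: 41.8
```

Contact with the tray floor (8 N up). Easing off the load, opening slowly, then rising.

Call:
servo_tool(
  deltas=[
    [0.01, 0, 0, -0.001, 0, 0, 0],
    [0.014, 0, 0, 0, 0, 0, 0],
    [0.017, 0, 0, 0, 0, 0, 0],
    [0.02, 0, 0, 0, 0, 0, 0],
    [0.024, 0, 0, 0, 0, 0, 0],
  ],
)

```text
t: 16.97
tcp_pos: [0.4905, 0.001, 0.0552]
eef_rot: [-3.142, 0.0, -1.934]
wrist_force: [0.3, 0.0, 0.0]
finger_gap: 0.024
gripper_force: 0.0
```

Call:
servo_tool(
  deltas=[
    [0.03, 0, 0, 0, 0, 0, 0],
    [0.036, 0, 0, 0, 0, 0, 0],
    [0.042, 0, 0, 0, 0, 0, 0],
    [0.048, 0, 0, 0, 0, 0, 0],
    [0.05, 0, 0, 0, 0, 0, 0],
  ],
)

```text
t: 17.38
tcp_pos: [0.4905, 0.001, 0.0553]
eef_rot: [3.142, -0.0, -1.934]
wrist_force: [0.4, -0.2, -0.4]
finger_gap: 0.0499
gripper_force: 0.0
```

Call:
servo_tool(
  deltas=[
    [0.05, 0, 0, -0.006, 0, 0, 0],
    [0.05, 0, 0, -0.015, 0, 0, 0],
    [0.05, 0, 0, -0.025, 0, 0, 0],
    [0.05, 0, 0, -0.03, 0, 0, 0],
    [0.05, 0, 0, -0.03, 0, 0, 0],
  ],
)

```text
t: 17.8
tcp_pos: [0.49, 0.0011, 0.1627]
eef_rot: [3.141, -0.0, -1.934]
wrist_force: [0.6, -0.9, -0.7]
finger_gap: 0.0499
gripper_force: 0.0
```

Call:
servo_tool(
  deltas=[
    [0.05, 0, 0, -0.02, 0, 0, 0],
    [0.05, 0, 0, -0.01, 0, 0, 0],
    [0.05, 0, 0, 0, 0, 0, 0],
    [0.05, 0, 0, 0, 0, 0, 0],
    [0.05, 0, 0, 0, 0, 0, 0],
  ],
)

```text
t: 18.22
tcp_pos: [0.4898, 0.0012, 0.1899]
eef_rot: [3.14, -0.0, -1.934]
wrist_force: [-0.4, -0.9, -0.1]
finger_gap: 0.0499
gripper_force: 0.0
```

```bash
python3 - <<'E'
from h import *
s=robot.sense();print(s["tcp_pos"],s["wrist_force"],s["finger_gap"],s["t"])
c=read_camera("side"); W=pts(c); C=c["color"].astype(int)
m=(C[...,2]-C[...,0]>100)&(np.hypot(W[...,0]-.49,W[...,1])<.045)&(W[...,2]>.03)&(W[...,2]<.1); p=W[m]; print(len(p),p.mean(0),np.percentile(p[:,2],[5,50,95]))
cv2.imwrite("pics/s4.png",cv2.resize(c["color"][200:340,220:380],(640,560)))
E
```

```text
[0.48982713 0.00115623 0.18991208] [-0.43038189 -0.86018027 -0.10675513] 0.04992237322545637 18.2167
300 [ 0.48245078 -0.0016675   0.06043973] [0.04603209 0.0584198  0.07757144]
```

View pics/s4.png

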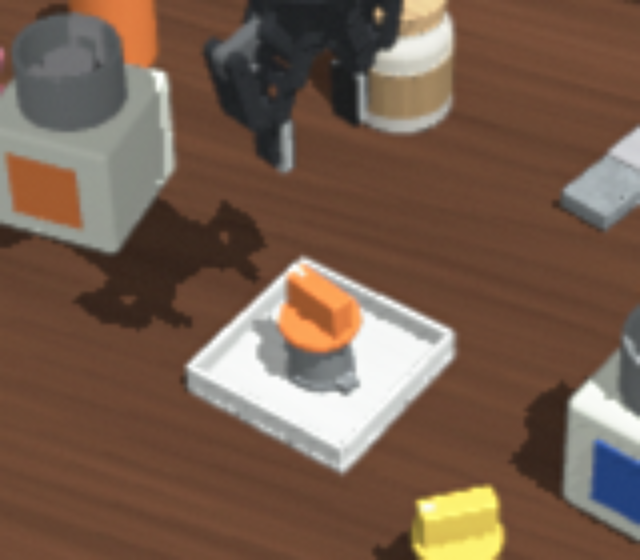

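The cap stands upright in the middle of the tray at (320,330), the gripper is clear above it, and the orange collar is empty. Handing in.

```bash
python3 -c "
from station import robot
print(robot.job_done())"
```

```text
the job is handed in; nothing more can be done
None
```

The orange cap was pressed to its stop, turned about 66° anticlockwise, lifted off and left standing upright in the middle of the tray; I handed the job in about 18 s into the run, and no verdict came back.

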